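Clamp the loaded plant-tube rack to its carrier

ROBOT

A 7-joint arm with a two-finger parallel gripper is mounted at the origin on the work surface. World frame = base frame: x ahead of the robot, y to its left, z up, the work surface at z = 0. Lengths are in mm, angles in rad, forces in N, time in s.
With the tool pointing down it reaches from about 425 to 950 mm from the base axis. Payload 4.7 kg.
Tool frame: the origin (TCP) lies midway between the tips of the shut fingers; the grasp point (between the pads) lies 19 mm behind it; z points along the fingers, y is the line along which they close (so a half turn about z gives the same grasp; the last joint's range is limited). The gripper opens to 85 mm and grips with 20 to 120 N. Pads are 22 mm wide; open, the fingers measure 114 mm over their backs; the gripper's body (76 mm by 85 mm) begins 54 mm behind the grasp point. The pads swing forward as they close: fully open they stand 13 mm farther back than shut.
Start: joints at [1.173, 0.469, -0.049, 1.532, 0.024, 1.141, -0.082], TCP at [243.382, -629.614, 231.335] pointing down, gripper open.
Joint ranges: [-2.59, 2.59], [-0.33, 1.99], [-1.39, 1.29], [0.1, 2.45], [-1.04, 4.18], [0.21, 1.99], [-2.66, 2.66]. Speed limits (rad/s): [2.57, 2.57, 3.14, 3.14, 3.14, 3.14, 3.14].

INTERFACE

Orientations are given as a unit quaternion [x, y, z, w].
In Python, from station import env gives the robot as it stands.
- The arm moves only by the tool move_arm, never from a script. Its argument "increments" is one flat list of numbers, 7 for each row, row after row: the turn, a rotation vector about the tool's x, y, z in degrees, then the shift along the tool's x, y, z in m, then the gripper command: -1 is fully open, 1 is shut, values between are in proportion. A call has 1 to 8 rows; each row shifts and turns the commanded pose from where the row before left it, along the tool's axes as they then stand; what a row does not reach is not made up. A row lasts 1/8 s, in which the tool goes at most 62.5 mm and 10.7 degrees, less where a joint would pass 70% of its speed; a pose out of reach is approached as far as the arm can. A call with a gripper value outside its range is refused whole. The fingers move at their own pace and stop on an object; "force" is the grip in N (left out, the last holds). Time passes only in rows, so rows that do not move let the fingers close. It gives the time, the measured TCP pose, the force, the opening and the grip force at its end, in the units of the state.
- env.read_state(): the state, without advancing time (a new reading comes with each control period).
- env.capture(name): name is "scene" or "top"; returns the picture (384x512x3 uint8, red, green, blue); there is no depth.
- env.calibration(name): a dict with "fx", "fy", "cx", "cy" (pixels), "eye" and "rotation" of the camera in the world. Camera axes: x right, y down, z forward; pixel columns grow to the right and rows downward; lengths in mm; the calibration is good to about 2 mm. A picture is of the moment at which its call begins. calibration takes no time and is no camera call.
- env.finish_job(): hands the job in; it is judged then, once.
The state is a dict: "t": time; "joints": joint angles; "dq": joint speeds; "effort": joint torques, N m; "position": TCP position; "eef_rot": TCP orientation; "ft_force": force on the tool from outside, world axes, zero at the start; "moment": the same for the moment, N m; "gripper_width": finger opening in mm; "grasp_force": force on a finger pad.
Only numpy, scipy, OpenCV 4.12 (cv2) and the standard library are available. Lean on these libraries where they do the work, as an engineer would, in place of code of your own. Each camera call takes 0.05 s, during which the arm holds its last target. There are 200 camera calls.

TASK

In the plant growth room two white tube racks sit on aluminium shaker carriers, each under an open toggle clamp. Push down the handle of the clamp belonging to the rack that is full of glass plant tubes, past its dead point and fully home, so that its rubber pad stays pressed on that rack. Leave the clamp of the empty rack open, and do not shove the loaded rack off its place.

Things in the scene. Friction and masses are not known exactly. Their poses are not given: they have to be found in the camera images.
- handle (a joint): handle of the clamp at the full rack: angle pushed down, rad. -0.1 to 0.1 at the start (open, leaning up away from the rack, about 60 degrees above level); 1.05 = stop, level, shut. Elevation = 1.05 - value. Pad meets rack at about 0.65, then a spring resists (2 to 4 N at the grip) up to the dead point at 0.90; past it the handle snaps to the stop and stays. Elsewhere friction of about 1 N.
- grip (a point): centre of that handle's black grip, a bar 70 long x 24 wide x 16 mm thick. x points along the handle to the hinge, 82 mm away; y level, along the hinge; z out of the upper face, the one to push (8 mm from the centre). The hinge is 78 mm above the bench: so is the shut grip, with free space below. Past the hinge (along x, levelled) come the clamp arm and, from 108 mm on, the rack.
- pad: rubber pad of that clamp, 22 mm across, 12 mm thick, on a sprung spindle at the end of its steel arm; origin at the centre of the pressing face. The arm is hinged 49 mm past the handle's hinge; open, it stands up to about 160 mm above the bench; shut, it lies level, below 100 mm, and the pad presses on the rack's top near its edge with about 10 N.
- rack: rack full of tubes: white block 100 (x) x 130 (y) x 35 mm high, eight capped glass tubes 24 mm across in two rows, tops 118 mm above its underside; loose on its carrier plate (top 12 mm above the bench) between 10 mm lips. Origin: centre of the underside; its -x edge is nearest the clamp.
- spare_handle (a joint): handle of the other, identical clamp, at the rack with no tubes; same meaning of the value. It stays open (about 0).
There are look-alikes about, which are no part of the job. Leave any green, purple or yellow look-alike of the rack alone.

How it is judged (in metres and radians):
At the end, for the whole second after the job is handed in: The handle at the loaded rack is past its dead point and home (above 0.98 rad), its pad presses on the rack with more than 5 N, the rack stands level and at rest within 15 mm of where it was, and the other clamp is still open (below 0.3 rad) (value of joint handle above 0.98 rad and contact force between pad and rack above 5 N and distance of rack from where it was at the start of the episode below 0.015 m and angle between rack's own z axis and vertical below 0.1 rad and linear speed of rack below 0.02 m/s and value of joint spare_handle below 0.3 rad); the robot touches nothing.
It fails at once if the clamp of the empty rack is pushed down (value of joint spare_handle above 0.4 rad).
It fails at once if the loaded rack is shoved off its place (distance of rack from where it was at the start of the episode above 0.03 m).
It also fails if it takes over 29 s, if anything falls off the work surface, if the arm or the gripper's body presses on something with over 40 N, if the wrist force passes 120 N, or if a joint passes its speed limit or range.

## Working session

There is one attempt and no reset: what is moved stays moved. The work goes in short steps, Python scripts to look and compute and a tool call to move; the robot and the scene stay as the last step left them, time stands still between calls to the robot, and variables do not carry over. Pictures are saved under pics/ and viewed, at most 10 in all, crops included, and the job is handed in when it is done.

Besides the shell and the picture viewer there is one more tool, called after "Call:" in YAML: its name, and indented under it one key for each argument. move_arm: Moves the arm, as the interface text tells. Its arguments: {"type":"object","properties":{"increments":{"type":"array"},"force":{"type":"number"}},"required":["increments"]}

```bash
mkdir -p pics
python3 - <<'E'
from station import env
import cv2
for n in("scene","top"):
    cv2.imwrite(f"pics/{n}0.png",env.capture(n)[:,:,::-1]); print(n,env.calibration(n))
s=env.read_state();print(s["t"],s["position"],s["eef_rot"],s["gripper_width"])
E
```

```text
scene {'fx': 444.4169899179852, 'fy': 444.4169899179852, 'cx': 254.73534251959182, 'cy': 182.04585420080087, 'eye': array([1519.63220587, -114.63706496,  756.73233874]), 'rotation': array([ 0.63182103,  0.61785745, -0.32281293, -0.33888961])}
top {'fx': 415.8387854631055, 'fy': 415.8387854631055, 'cx': 260.00970318214655, 'cy': 191.12656601659313, 'eye': array([ 394.53463458,  -88.32465133, 1442.31278686]), 'rotation': array([-0.70523584,  0.70626309, -0.03413427,  0.05166927])}
0.1 [ 243.1335836  -629.10356853  230.3562557 ] [ 9.83045580e-01  1.83359136e-01 -1.89076637e-04 -8.83210539e-04] 85.47312692890918
```

View pics/scene0.png

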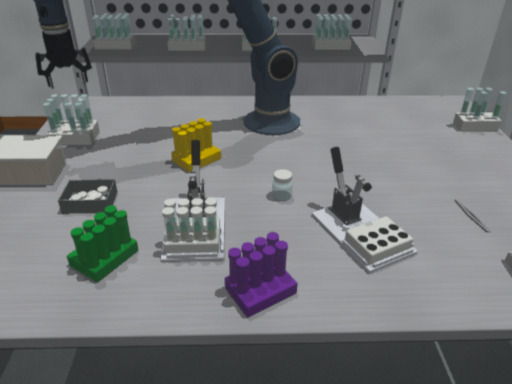

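View pics/top0.png

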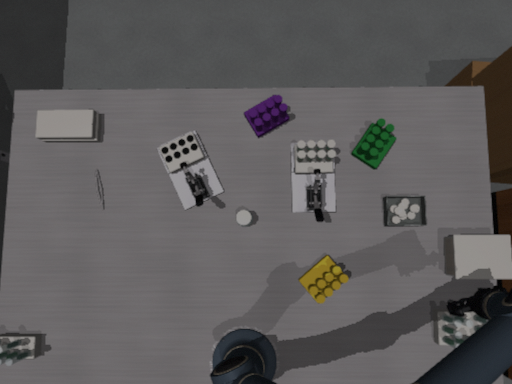

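The loaded white rack is at scene (192,225) and top (315,155), with its grip at about scene (196,152) and top (319,212). The empty rack's clamp is at scene (345,190) and top (195,185). I'll zoom in on the loaded clamp.

```bash
python3 - <<'E'
import cv2,numpy as np
a=cv2.imread("pics/scene0.png")[130:270,150:250];b=cv2.imread("pics/top0.png")[125:225,280:350]
a=cv2.resize(a,(400,560),interpolation=2);b=cv2.resize(b,(392,560),interpolation=2)
cv2.imwrite("pics/z.png",np.hstack([a,b]))
E
cat > h.py <<'E'
import numpy as np
from station import env
from scipy.spatial.transform import Rotation as R
def ray(n,u,v):
    c=env.calibration(n); d=R.from_quat(c["rotation"]).apply([(u-c["cx"])/c["fx"],(v-c["cy"])/c["fy"],1])
    return np.array(c["eye"]),d/np.linalg.norm(d)
def plane(n,u,v,z):
    e,d=ray(n,u,v); return e+d*(z-e[2])/d[2]
def tri(p,q):
    e,d=ray("scene",*p);f,g=ray("top",*q)
    s=np.linalg.lstsq(np.c_[d,-g],f-e,rcond=None)[0]
    return (e+s[0]*d+f+s[1]*g)/2,np.linalg.norm(e+s[0]*d-f-s[1]*g)
def pix(n,P):
    c=env.calibration(n); p=R.from_quat(c["rotation"]).inv().apply(np.array(P)-c["eye"])
    return c["fx"]*p[0]/p[2]+c["cx"],c["fy"]*p[1]/p[2]+c["cy"]
E
```

```text
(no output)
```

View pics/z.png

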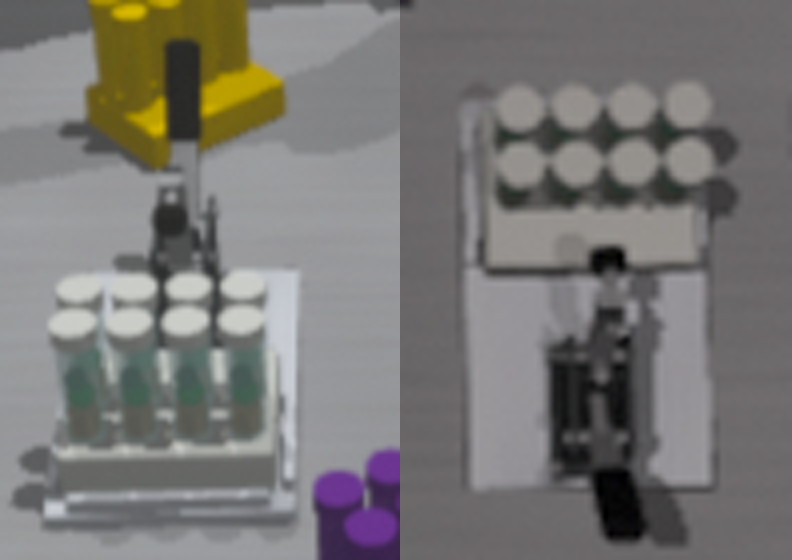

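Run:
```python
from h import *
for p,q in(((195.7,140.5),(320,220.5)),((196,165),(318,210)),((195.9,152.5),(319,215.3))): print(tri(p,q))
f=lambda x,y:(280+(x-400)/5.6,125+y/5.6)
print("carrier",[plane("top",*f(*p),12).round() for p in((467,275),(471,488),(716,488),(711,272))])
print("rack top near edge",[plane("top",*f(*p),47).round() for p in((486,268),(697,268),(486,205),(700,205))])
print("pad",plane("top",*f(607,258),150))
```

```text
(array([ 458.9823559 , -238.6392177 ,  172.96208214]), np.float64(1.0055879891982766))
(array([ 495.14145429, -238.93191451,  117.56623437]), np.float64(2.0525246932794237))
(array([ 476.49800651, -238.72913036,  145.74142182]), np.float64(1.6539056133505319))
carrier [array([ 628., -164.,   12.]), array([ 496., -165.,   12.]), array([ 496., -315.,   12.]), array([ 630., -315.,   12.])]
rack top near edge [array([ 627., -174.,   47.]), array([ 626., -301.,   47.]), array([ 666., -174.,   47.]), array([ 665., -304.,   47.])]
pad [ 615.17883031 -235.06497194  150.        ]
```

The grip centre is about (477,-239,146), with the handle running along world x and its hinge at about (521,-239,78). I have to push its +x/upper face toward -x and down. First I'll turn the tool square, shut the fingers and travel to above the gap at z≈240.

Call:
move_arm:
  increments: [0,0,10.55,0,0,-0.005,1,0,0,10.55,0,0,-0.005,1,0,0,0,0.024,-0.036,0,1,0,0,0,0.024,-0.036,0,1,0,0,0,0.024,-0.036,0,1,0,0,0,0.024,-0.036,0,1,0,0,0,0.024,-0.036,0,1,0,0,0,0.024,-0.036,0,1]

```text
t: 1.1
position: [387.7, -412.1, 241.0]
eef_rot: [1.0, 0.0, -0.0, -0.0]
ft_force: [0.1, -0.2, -0.6]
gripper_width: 0.0
grasp_force: 0.0
```

Call:
move_arm:
  increments: [0,0,0,0.024,-0.036,0,1,0,0,0,0.024,-0.036,0,1,0,0,0,0.024,-0.036,0,1,0,0,0,0.024,-0.036,0,1,0,0,0,0,0,0,1]

```text
t: 1.72
position: [485.2, -265.3, 241.0]
eef_rot: [1.0, 0.004, 0.0, -0.001]
ft_force: [-0.5, -0.9, 0.5]
gripper_width: -0.0
grasp_force: 0.0
```

Call:
move_arm:
  increments: [0,0,0,0.023,-0.026,0,1,0,0,0,0,0,0.026,1,0,0,0,0,0,0.025,1,0,0,0,0,0,0.02,1,0,0,0,0,0,0,1]

```text
t: 2.35
position: [504.4, -243.9, 168.6]
eef_rot: [1.0, -0.0, -0.002, -0.001]
ft_force: [0.6, -0.8, -0.3]
gripper_width: 0.3
grasp_force: 0.0
```

Run:
```python
from h import *
import cv2
a=env.capture("scene")[100:240,140:260,::-1];b=env.capture("top")[125:230,260:350,::-1]
cv2.imwrite("pics/c1.png",np.hstack([cv2.resize(a,(400,467),interpolation=2),cv2.resize(b,(400,467),interpolation=2)]))
s=env.read_state();print(s["position"],s["ft_force"])
```

```text
[ 506.13924049 -244.20022778  170.7215408 ] [ 0.72204753 -0.83398732  0.84275247]
```

View pics/c1.png

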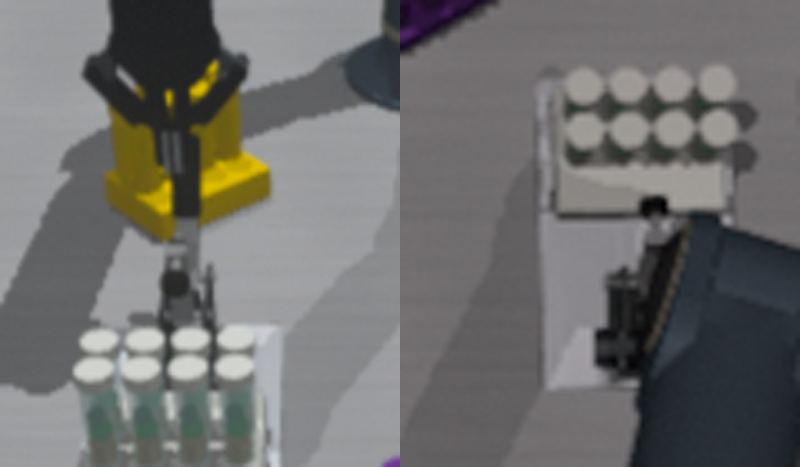

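The view shows the finger tips in front of the grip (crop 172,165), about 8 mm to the -y side of its centre (crop 186,180), and clear of the arm. I'll correct y and begin the arc.

Call:
move_arm:
  increments: [0,0,0,0,-0.008,0.006,1,0,0,0,-0.008,0,0.006,1,0,0,0,-0.008,0,0,1,0,0,0,-0.008,0,0.004,1,0,0,0,-0.008,0,0.006,1,0,0,0,0,0,0,1]

```text
t: 3.2
position: [472.8, -235.6, 147.7]
eef_rot: [1.0, -0.0, -0.001, -0.0]
ft_force: [-0.5, 0.1, 0.1]
gripper_width: 0.3
grasp_force: 0.0
```

Call:
move_arm:
  increments: [0,0,0,-0.008,0,0.009,1,0,0,0,-0.007,0,0.009,1,0,0,0,-0.005,0,0.007,1,0,0,0,-0.003,0,0.007,1,0,0,0,0,0,0,1]

```text
t: 3.82
position: [450.9, -235.4, 115.8]
eef_rot: [1.0, 0.0, -0.0, -0.0]
ft_force: [0.7, -0.0, 0.1]
gripper_width: 0.2
grasp_force: 0.0
```

Run:
```python
from h import *
import cv2
a=env.capture("scene")[100:240,140:260,::-1];b=env.capture("top")[125:230,260:350,::-1]
cv2.imwrite("pics/c2.png",np.hstack([cv2.resize(a,(400,467),interpolation=2),cv2.resize(b,(400,467),interpolation=2)]))
s=env.read_state();print(s["position"],s["ft_force"])
```

```text
[ 451.47128704 -235.51261533  116.39807139] [ 0.68320018 -0.40348969 -0.45106631]
```

View pics/c2.png

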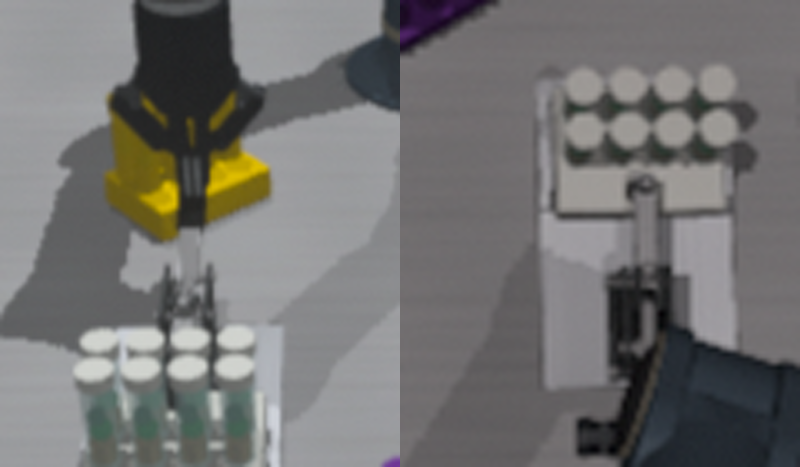

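The handle is going down: the arm is swinging over the rack (top crop 645,190) and the tip is centred on the grip. I'll keep pushing through the dead point.

Call:
move_arm:
  increments: [0,0,0,-0.004,0,0.007,1,0,0,0,-0.002,0,0.007,1,0,0,0,-0.002,0,0.006,1,0,0,0,-0.001,0,0.006,1,0,0,0,0,0,0.004,1,0,0,0,0,0,0,1]

```text
t: 4.68
position: [440.7, -235.2, 85.9]
eef_rot: [1.0, 0.0, -0.002, -0.0]
ft_force: [-3.5, 1.0, 4.8]
gripper_width: -0.0
grasp_force: 2.1
```

Call:
move_arm:
  increments: [0,0,0,0,0,0.002,1,0,0,0,0,0,0,1]

```text
t: 4.92
position: [440.8, -235.3, 85.6]
eef_rot: [1.0, 0.0, -0.002, -0.0]
ft_force: [-7.4, 3.1, 19.5]
gripper_width: 0.0
grasp_force: 9.2
```

Call:
move_arm:
  increments: [0,0,0,0,0,-0.015,1,0,0,0,0,0,-0.03,1,0,0,0,0,0,-0.04,1,0,0,0,-0.02,0.03,-0.04,1,0,0,0,-0.01,0.04,-0.02,1,0,0,0,0,0.04,0,1,0,0,0,0,0.04,0,1,0,0,0,0,0,0,1]

```text
t: 5.92
position: [411.0, -388.9, 229.1]
eef_rot: [1.0, -0.002, -0.0, 0.001]
ft_force: [0.2, 0.7, 0.1]
gripper_width: 0.1
grasp_force: 0.0
```

Run:
```python
from h import *
import cv2
a=env.capture("scene")[100:270,140:260,::-1];b=env.capture("top")[125:230,260:350,::-1]
cv2.imwrite("pics/c3.png",np.hstack([cv2.resize(a,(400,567),interpolation=2),cv2.resize(b,(400,567),interpolation=2)]))
s=env.read_state();print(s["t"],s["position"],s["ft_force"])
```

```text
6.025 [ 412.0740119  -385.14582976  228.93002631] [ 0.21973447  0.96298306 -0.31833779]
```

View pics/c3.png

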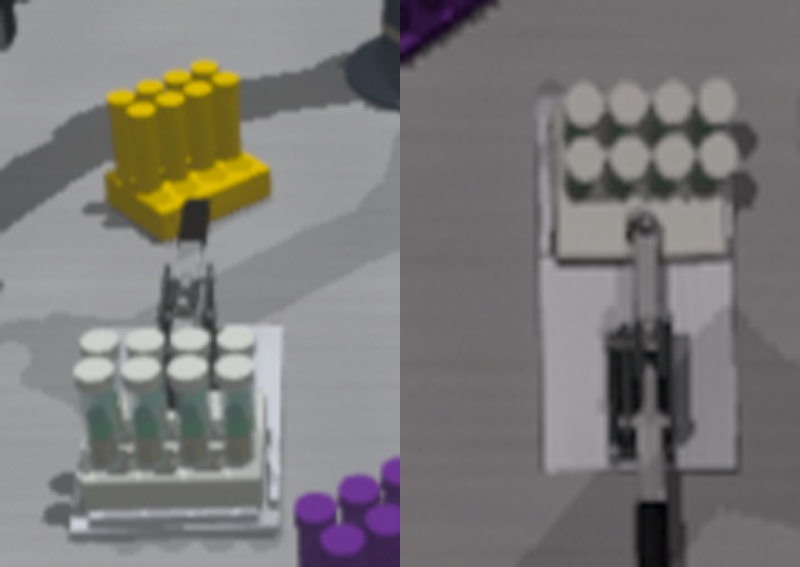

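The handle lies level (top crop 652,530), the pad is on the rack edge (640,225), and the rack has not moved. The robot is clear, so I'm handing in.

```bash
python3 -c "
from station import env
print(env.finish_job())"
```

```text
the job is handed in; nothing more can be done
None
```

I pushed the loaded rack's clamp handle down to its stop and handed the job in at about 6 s. The last picture shows the handle level, the pad on the rack's edge and the rack in place; I never touched the empty rack's clamp, and no verdict or pad force was reported back.

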